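# Draw the sample tray home with its fence

## Task

Hook the fingers behind the far lip of the wooden sample tray and drag it towards you along the counter, its front lip flush and roughly centred on the cork face of the sliding fence, and keep drawing so that the tray runs the fence back until it comes up solid on its hidden end stop. Still hooked, snug it home there with a steady push of about 9 newtons for a second or so, never more than about 12, because the end stop is delicate; then let go and leave the tray resting against the fence. Do not lift the tray, keep the chocolate cups standing in it, and leave the bell, card stand, jar and bowl alone.

Things in the scene. Friction and masses are not known exactly. Their poses are not given: they have to be found in the camera images.
- tray: loose open wooden tray, 0.35 to 0.7 kg. Walls 130 (x) by 190 (y) mm outside, 6 mm thick, floor 6 mm, 45 mm high in all; the top 7 mm is a lip overhanging the walls by 3 mm all round. Origin: centre of the underside; x points to the far lip, y along the width, z up. Dragging it alone takes about 1.5 to 4 N, different each time; it may stand askew.
- tray_front (a point): middle of the outer edge of the tray's front lip (the side towards the robot and the fence), 68 mm from the tray's origin, 40 mm above the counter; axes as the tray's.
- tray_far_lip (a point): middle of the outer edge of the tray's far lip, 68 mm from the tray's origin on the side away from the robot, 40 mm above the counter; the counter behind it is free, and fingertips may be lowered there.
- fence: upright wooden bar with a cork face, 180 mm long, 10 to 48 mm above the counter, between robot and tray; its two steel rods run back into the brass sleeves of a fixed dark wooden block (40 mm high). Pushed towards the robot it slides with about 2 N and stays where it is left. After 10 to 50 mm (not marked, different each time) it meets a solid end stop inside the sleeves.
- fence_face (a point): middle of the fence's upright cork face, 40 mm above the counter; x is the face's normal, towards the tray, and the line the fence slides along (it runs back along -x); y along the bar.
- cup_a: loose chocolate cup, 37 mm across, 28 mm high, standing in the tray; origin at the centre of its underside.
- cup_b: second such chocolate cup in the tray.
- cup_c: third such chocolate cup in the tray.
- service_bell: bystander: round counter bell, 80 mm across, 60 mm high, to the left; origin under its centre.
- card_stand: bystander: small wooden card stand with a card, 24 by 85 mm, 57 mm high, at the front left; origin under its centre.
- nib_jar: bystander: glass jar with cork lid, 65 mm across, 110 mm high, at the front right; origin under its centre.
- bowl_hazel: bystander: oval bowl of nuts, 94 by 128 mm, 53 mm high, at the far left; origin under its centre.
Mind the look-alikes: they are no part of the job. What is shaped like the cup_c but blue, green or yellow is not meant.

How it is judged:
By the outcome, as a careful person would: the job done as asked, in the order asked, and still so for the second after the job is handed in, with the robot touching nothing.
It also fails if it takes over 72 s, if anything falls off the work surface, if the arm or the gripper's body presses on something with over 40 N, if the wrist force passes 120 N, or if a joint passes its speed limit or range.

## Robot

A 6-joint arm with a two-finger parallel gripper is mounted at the origin on a cart in front of the work surface, level with it; the furniture and walls round the work are solid. World frame = base frame: x ahead of the robot, y to its left, z up, the work surface at z = 0. Lengths are in m, angles in rad, forces in N, time in s.
With the tool pointing down it reaches from about 0.25 to 0.725 m from the base axis. Payload 4 kg.
Tool frame: the origin (TCP) lies midway between the tips of the shut fingers; the grasp point (between the pads) lies 19 mm behind it; z points along the fingers, y is the line along which they close (so a half turn about z gives the same grasp; the last joint's range is limited). The gripper opens to 85 mm and grips with 20 to 120 N. Pads are 22 mm wide; open, the fingers measure 114 mm over their backs; the gripper's body (76 mm by 85 mm) begins 54 mm behind the grasp point. The pads swing forward as they close: fully open they stand 13 mm farther back than shut.
Start: joints at [-1.155, 0.241, 0.005, 1.335, 0, 1.571], TCP at [0.202, -0.457, 0.231] pointing down, gripper open.
Joint ranges: [-2.72, 2.72], [-1.05, 1.87], [-1.09, 1.28], [-1.99, 2.15], [-1.42, 1.44], [-3.14, 3.14]. Speed limits (rad/s): [2.79, 2.79, 3.14, 3.14, 3.14, 3.14].

## Interface

Orientations are given as a unit quaternion [x, y, z, w].
In Python, from workcell import bot, camera, job_done gives the robot as it stands.
- The arm moves only by the tool carry_out, never from a script. Its argument "plan" is a list of rows, each an object of numbers: "dx", "dy", "dz": the shift along the tool's x, y, z in mm; "twist": the turn about the tool's z in degrees; "fingers": the closure, from -1 (fully open) to 1 (shut). In form: [{"dx": .., "dy": .., "dz": .., "twist": .., "fingers": ..}, ...]. A call has exactly 5 rows; each row is the pose to reach, as a shift and turn from the pose commanded when the call began, along the tool's axes at that moment; what a row does not reach only later rows make up. A row lasts 1/12 s, in which the tool goes at most 41.7 mm and 7.16 degrees, less where a joint would pass 70% of its speed; a pose out of reach is approached as far as the arm can. A call with a gripper value outside its range is refused whole. The fingers move at their own pace and stop on an object; the grip force is fixed at half the most. Time passes only in rows, so rows that repeat a pose let the fingers close, or fill a call up. It gives the time, the measured TCP pose, the force, the opening and the grip force at its end, in the units of the state.
- bot.get_obs(): the state, without advancing time (a new reading comes with each control period).
- camera(name): name is "side" or "top"; returns a dict with "image" (420x560x3 uint8, red, green, blue), "intrinsics" (3x3 intrinsics, pixels), "eye" and "attitude" of the camera in the world. Camera axes: x right, y down, z forward; pixel columns grow to the right and rows downward; lengths in m; the calibration is good to about 2 mm. A picture is of the moment at which its call begins. There is no depth.
- job_done(): hands the job in; it is judged then, once.
The state is a dict: "clock": time; "joint_pos": joint angles; "joint_vel": joint speeds; "tau": joint torques, N m; "eef_pos": TCP position; "tool_rot": TCP orientation; "ft_force": force on the tool from outside, world axes, zero at the start; "ft_torque": the same for the moment, N m; "grip_width": finger opening in m; "grasp_force": force on a finger pad.
Only numpy, scipy, OpenCV 4.12 (cv2) and the standard library are available. Lean on these libraries where they do the work, as an engineer would, in place of code of your own. Each camera call takes 0.05 s, during which the arm holds its last target. There are 200 camera calls.

## Working session

There is one attempt and no reset: what is moved stays moved. The work goes in short steps, Python scripts to look and compute and a tool call to move; the robot and the scene stay as the last step left them, time stands still between calls to the robot, and variables do not carry over. Pictures are saved under pics/ and viewed, at most 10 in all, crops included, and the job is handed in when it is done.

Besides the shell and the picture viewer there is one more tool, called after "Call:" as name(argument=value, ...) on one line, values as JSON. carry_out: Moves the arm, as the interface text tells. Its arguments: {"type":"object","properties":{"plan":{"type":"array","items":{"type":"object","properties":{"dx":{"type":"number"},"dy":{"type":"number"},"dz":{"type":"number"},"twist":{"type":"number"},"fingers":{"type":"number"}}}}},"required":["plan"]}

```bash
ls; mkdir -p pics
cat > h.py <<'E'
import numpy as np, cv2
from scipy.spatial.transform import Rotation as R
from workcell import bot, camera, job_done
def cam(n):
    c=camera(n); a=np.array(c["attitude"],float)
    M=a if a.shape==(3,3) else R.from_quat(a).as_matrix()
    return c["image"],np.array(c["intrinsics"]),np.array(c["eye"]),M
def ray(px,K,M): return M@np.linalg.solve(K,np.array([px[0],px[1],1.0]))
def plane(px,z,K,e,M):
    d=ray(px,K,M); return e+d*(z-e[2])/d[2]
def tri(p1,c1,p2,c2):
    A=[];b=[]
    for p,(K,e,M) in((p1,c1),(p2,c2)):
        d=ray(p,K,M); d/=np.linalg.norm(d); P=np.eye(3)-np.outer(d,d); A.append(P); b.append(P@e)
    return np.linalg.lstsq(np.vstack(A),np.hstack(b),rcond=None)[0]
def proj(X,K,e,M):
    q=K@(M.T@(np.array(X)-e)); return q[:2]/q[2]
E
python3 - <<'E'
from h import *
for n in("top","side"):
    im,K,e,M=cam(n); cv2.imwrite(f"pics/{n}0.png",cv2.resize(im[:,:,::-1],(800,600),interpolation=cv2.INTER_CUBIC)); print(n,K.tolist(),e,M.round(3).tolist())
o=bot.get_obs(); print({k:np.round(o[k],3).tolist() for k in("clock","eef_pos","tool_rot","ft_force","grip_width")})
E
```

```text
pics
top [[424.12424885488485, 0.0, 281.23134534579304], [0.0, 424.12424885488485, 205.23417131522285], [0.0, 0.0, 1.0]] [0.41493022 0.03542164 1.19757292] [[0.014, -0.996, 0.092], [-1.0, -0.015, -0.012], [0.013, -0.092, -0.996]]
side [[474.3667734470604, 0.0, 277.7506411624855], [0.0, 474.3667734470604, 200.86154887907114], [0.0, 0.0, 1.0]] [0.55102724 0.80355104 0.74860121] [[-1.0, 0.017, -0.008], [0.017, 0.674, -0.739], [-0.007, -0.739, -0.674]]
{'clock': 0.1, 'eef_pos': [0.202, -0.457, 0.231], 'tool_rot': [0.978, 0.206, -0.0, -0.001], 'ft_force': [-0.58, 0.267, 0.425], 'grip_width': 0.085}
```

View pics/top0.png

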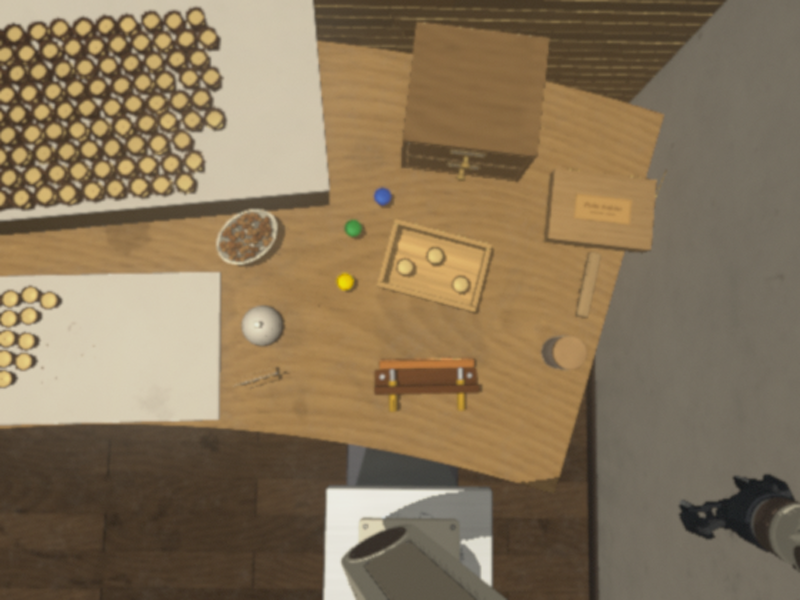

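View pics/side0.png

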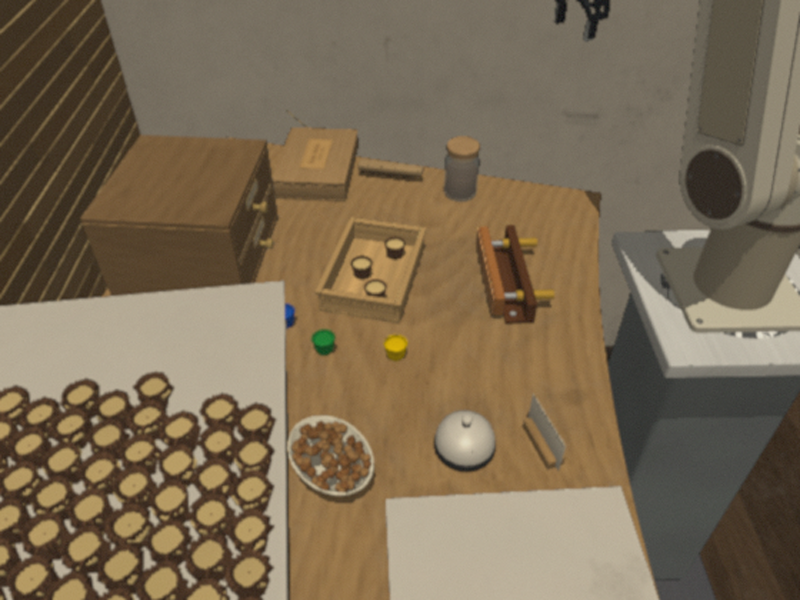

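The top view shows the tray with rim corners near (397,222), (491,244), (475,309) and (380,283) in 800-px scale. It is askew and holds the three chocolate cups. The fence's cork face lies along row ~360, columns 376–475. The blue (383,197), green (353,228) and yellow (345,282) cups are look-alikes outside the tray and will be left alone. The cabinet stands behind the tray. In the side view the tray is at about (372,268) and the fence at (505,272).

Run:
```python
from h import *
out=[]
for n,(x0,y0,w,h) in(("top",(250,110,110,165)),("side",(180,90,220,150))):
    im,K,e,M=cam(n); np.savez(f"{n}.npz",im=im,K=K,e=e,M=M)
    c=im[y0:y0+h,x0:x0+w,::-1]; s=3.6 if n=="top" else 1.8
    s=min(600/h,396/w); c=cv2.resize(c,None,fx=s,fy=s,interpolation=cv2.INTER_CUBIC); print(n,s)
    for k in range(x0-x0%10+10,x0+w,10): cv2.putText(c,str(k) if k%20==0 else "",(int((k-x0)*s)-8,8),0,.3,(255,255,255)); cv2.line(c,(int((k-x0+.5)*s),10),(int((k-x0+.5)*s),16),(255,255,255))
    for k in range(y0-y0%10+10,y0+h,10): cv2.putText(c,str(k),(0,int((k-y0+.5)*s)+3),0,.3,(255,255,255))
    p=np.zeros((600,400,3),np.uint8); p[:min(600,c.shape[0]),:c.shape[1]]=c[:600]; out.append(p)
cv2.imwrite("pics/crop1.png",np.hstack(out))
```

```text
top 3.6
side 1.8
```

View pics/crop1.png

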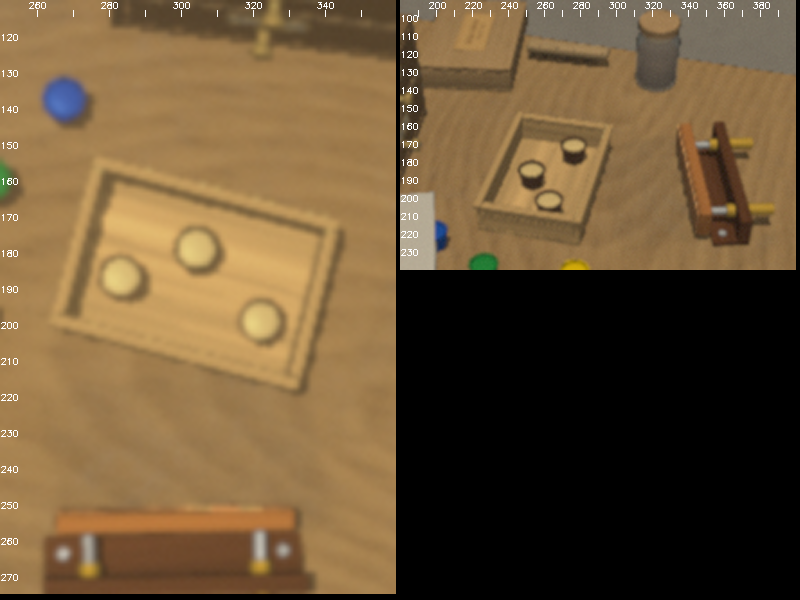

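Run:
```python
from h import *
T=np.load("top.npz");S=np.load("side.npz"); ct=(T["K"],T["e"],T["M"]);cs=(S["K"],S["e"],S["M"])
t=lambda x,y:(250+x/3.6-.5,110+y/3.6-.5); s=lambda x,y:(180+(x-400)/1.8-.5,90+y/1.8-.5)
names=["FL","FR","NR","NL"]; pt=[t(98,157),t(342,228),t(303,392),t(52,322)]; ps=[s(478,206),s(520,115),s(612,126),s(582,221)]
P=[]
for n,a,b in zip(names,pt,ps): X=tri(a,ct,b,cs); Y=plane(a,.045,*ct); P.append(Y); print(n,X.round(4),Y.round(4),plane(b,.045,*cs).round(4))
P=np.array(P); print("lens",[np.linalg.norm(P[i]-P[(i+1)%4]).round(4) for i in range(4)],"ctr",P.mean(0))
print("yaw far",np.degrees(np.arctan2(*(P[1]-P[0])[[0,1]]*[1,-1])),"near",np.degrees(np.arctan2(*(P[2]-P[3])[[0,1]]*[1,-1])),"right",np.degrees(np.arctan2(*(P[1]-P[2])[[1,0]])),"left",np.degrees(np.arctan2(*(P[0]-P[3])[[1,0]])))
for n,c,D in(("top",ct,T),("side",cs,S)):
    h=cv2.cvtColor(D["im"],cv2.COLOR_RGB2HSV); 
    m=((h[...,0]>=6)&(h[...,0]<=13)&(h[...,1]>150)&(h[...,2]>110)).astype(np.uint8)
    k,l,st,ce=cv2.connectedComponentsWithStats(m)
    for i in range(1,k):
        if st[i,4]>60:
            cn=max(cv2.findContours((l==i).astype(np.uint8),0,1)[0],key=cv2.contourArea); print(n,st[i].tolist(),cv2.approxPolyDP(cn,2,True)[:,0].tolist())
# cabinet front base etc
print("knob", plane(t(262,50),.06,*ct), "bell",plane((262/800*560,325/800*560),.05,*ct),"jar",plane((566*.7,352*.7),.11,*ct))
for q in((403,166),(540,160),(520,180),(410,160)): print("cab",q,plane((q[0]*.7,q[1]*.7),0,*ct).round(3),plane((q[0]*.7,q[1]*.7),.15,*ct).round(3))
print("cab side base", [plane((q[0]*.7,q[1]*.7),0,*cs).round(3) for q in((278,200),(240,280))])
# top edge of cabinet front in both views
print("cab top front R",tri((538*.7,155*.7),ct,(268*.7,140*.7),cs),"L",tri((403*.7,143*.7),ct,(233*.7,222*.7),cs))
```

```text
FL [0.665  0.0364 0.0431] [0.6662 0.0363 0.045 ] [0.6631 0.0389 0.045 ]
FR [ 0.6169 -0.1524  0.0387] [ 0.6142 -0.1512  0.045 ] [ 0.6178 -0.1444  0.045 ]
NR [ 0.4903 -0.1227  0.0397] [ 0.4881 -0.1217  0.045 ] [ 0.4926 -0.1162  0.045 ]
NL [0.5378 0.0693 0.0459] [0.5384 0.0692 0.045 ] [0.5372 0.0684 0.045 ]
lens [np.float64(0.1946), np.float64(0.1295), np.float64(0.1974), np.float64(0.132)] ctr [ 0.57673058 -0.04185851  0.045     ]
yaw far -15.49097654485409 near -14.761411632380987 right -13.17478315384655 left -14.460811181485989
top [279, 258, 38, 9, 160] [[316, 258], [280, 259], [279, 262], [282, 266], [294, 263], [297, 265], [307, 259], [310, 263], [309, 260]]
knob [ 0.74798113 -0.08756555  0.06      ] bell [0.45704299 0.28471231 0.05      ] jar [ 0.41454919 -0.27349474  0.11      ]
cab (403, 166) [0.785 0.022 0.   ] [0.738 0.024 0.15 ]
cab (540, 160) [ 0.802 -0.256 -0.   ] [ 0.754 -0.219  0.15 ]
cab (520, 180) [ 0.76  -0.215  0.   ] [ 0.717 -0.184  0.15 ]
cab (410, 160) [0.797 0.008 0.   ] [0.75  0.012 0.15 ]
cab side base [array([ 0.765, -0.27 ,  0.   ]), array([ 0.802, -0.041,  0.   ])]
cab top front R [ 0.7566509  -0.21259286  0.16326635] L [0.77425287 0.02483938 0.16882951]
```

Run:
```python
from h import *
T=np.load("top.npz")["im"];S=np.load("side.npz")["im"]
def crop(im,x0,y0,w,h,s):
    c=cv2.resize(im[y0:y0+h,x0:x0+w,::-1],None,fx=s,fy=s,interpolation=cv2.INTER_CUBIC)
    for k in range(x0,x0+w,5): cv2.line(c,(int((k-x0+.5)*s),0),(int((k-x0+.5)*s),8),(255,255,255)); k%10==0 and cv2.putText(c,str(k),(int((k-x0)*s),18),0,.35,(255,255,255))
    for k in range(y0,y0+h,5): cv2.line(c,(0,int((k-y0+.5)*s)),(8,int((k-y0+.5)*s)),(255,255,255)); k%10==0 and cv2.putText(c,str(k),(10,int((k-y0+.5)*s)),0,.35,(255,255,255))
    return c
a=crop(T,255,245,90,45,5); b=crop(S,325,150,70,80,5)
p=np.zeros((420,800,3),np.uint8); p[:225,:450]=a; p[:400,450:]=b
cv2.imwrite("pics/fence.png",p)
h=cv2.cvtColor(T,cv2.COLOR_RGB2HSV); print(h[246:268,290].tolist()); h=cv2.cvtColor(S,cv2.COLOR_RGB2HSV); print(h[190,330:362].tolist())
```

```text
[[16, 119, 156], [17, 120, 155], [17, 124, 154], [17, 125, 153], [16, 133, 153], [15, 143, 152], [15, 157, 153], [15, 170, 175], [14, 171, 186], [14, 173, 189], [14, 170, 181], [14, 167, 156], [14, 154, 119], [13, 150, 112], [13, 155, 115], [13, 152, 116], [13, 152, 114], [13, 150, 112], [13, 152, 111], [13, 153, 112], [13, 149, 108], [13, 152, 106]]
[[17, 125, 137], [17, 130, 135], [17, 128, 134], [17, 128, 132], [17, 125, 131], [16, 122, 125], [17, 122, 100], [15, 115, 82], [14, 147, 80], [13, 137, 84], [13, 135, 108], [15, 145, 144], [14, 147, 142], [14, 167, 142], [14, 168, 152], [14, 168, 158], [14, 164, 160], [13, 166, 158], [14, 164, 145], [12, 166, 115], [11, 152, 92], [12, 161, 87], [11, 142, 88], [12, 161, 87], [11, 159, 85], [12, 155, 82], [11, 146, 82], [12, 157, 78], [12, 158, 66], [9, 111, 55], [14, 160, 43], [11, 159, 45]]
```

View pics/fence.png

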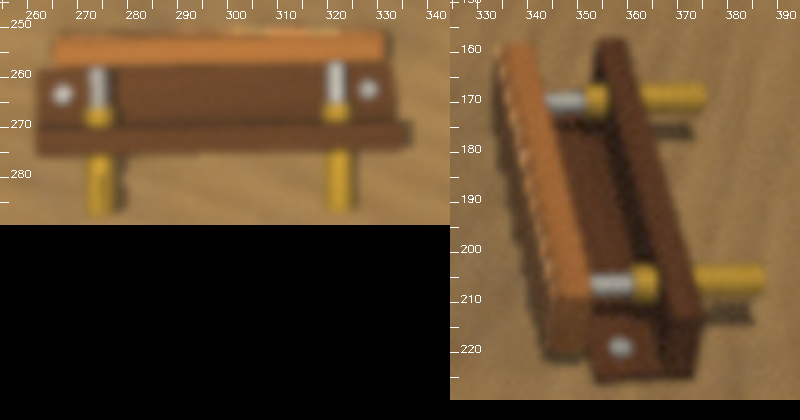

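Run:
```python
from h import *
T=np.load("top.npz");S=np.load("side.npz"); ct=(T["K"],T["e"],T["M"]);cs=(S["K"],S["e"],S["M"])
h=cv2.cvtColor(T["im"],cv2.COLOR_RGB2HSV).astype(float)
F=[];B=[]
for c in list(range(277,316)):
    v=h[248:264,c,2]; s=h[248:264,c,1]
    i=int(np.argmax(v)); 
    j=i
    while v[j]>150: j+=1
    B.append((c,248+j-1+(v[j-1]-150)/(v[j-1]-v[j])))
    k=next(k for k in range(1,14) if s[k]>145); F.append((c,248+k-(s[k]-145)/(s[k]-s[k-1])))
for nm,A in(("face/sat edge",F),("rear",B)):
    A=np.array(A); p=np.polyfit(A[:,0],A[:,1],1); r=A[:,1]-np.polyval(p,A[:,0]); p=np.polyfit(A[abs(r)<.6][:,0],A[abs(r)<.6][:,1],1)
    X=[plane((u,np.polyval(p,u)),.048,*ct) for u in(265.3,329.2)]; d=X[0]-X[1]
    print(nm,p,r.std(),np.round(X,4).tolist(),"yaw",np.degrees(np.arctan2(-d[0],d[1])),"len",np.linalg.norm(d))
for a,b in(((265.3,252.2),(344.3,208.5)),((329.2,250.9),(335,158.5)),((265.3,258),(352,208.5)),((329.2,256.6),(340.5,158.5))):
    print(tri(a,ct,b,cs).round(4),plane(b,.048,*cs).round(4))
# sleeves (axis pts) & block
for q in((272.5,281),(272,266),(320.5,280),(319.5,265)): print(plane(q,.03,*ct).round(4))
for q in((261,276),(334,274)): print("block rear",plane(q,.04,*ct).round(4))
```

```text
face/sat edge [-2.46345127e-02  2.58275294e+02] 0.21981843676715276 [[0.3952, 0.0629, 0.048], [0.4018, -0.1095, 0.048]] yaw 2.21201438503678 len 0.172486921199219
rear [-1.38854250e-02  2.61268648e+02] 0.05689292193129862 [[0.3795, 0.0626, 0.048], [0.3843, -0.1095, 0.048]] yaw 1.5883381235725653 len 0.17221444182189605
[0.3969 0.0624 0.0467] [0.4001 0.0633 0.048 ]
[ 0.4009 -0.1092  0.0513] [ 0.4012 -0.1137  0.048 ]
[0.3808 0.0622 0.0462] [0.3836 0.0637 0.048 ]
[ 0.3866 -0.1095  0.0507] [ 0.3879 -0.1134  0.048 ]
[0.316  0.0423 0.03  ]
[0.3564 0.0444 0.03  ]
[ 0.3205 -0.0883  0.03  ]
[ 0.3609 -0.0853  0.03  ]
block rear [0.3298 0.0735 0.04  ]
block rear [ 0.3378 -0.1237  0.04  ]
```

The crops show the fence's cork bar spanning columns 265–329 at row ~252 in the top view, which puts the face centre near (0.399, -0.023) with yaw about 2°. The tray centre is near (0.577, -0.042) with yaw about -14.5°. First I travel high, to above the free counter behind the far lip.

Call:
carry_out(plan=[{"dx": 25,"dy": -7,"dz": 0,"twist": 0,"fingers": -1},{"dx": 64,"dy": -19,"dz": 0,"twist": 0,"fingers": -1},{"dx": 103,"dy": -30,"dz": 0,"twist": 0,"fingers": -1},{"dx": 142,"dy": -42,"dz": 0,"twist": 0,"fingers": -1},{"dx": 180,"dy": -53,"dz": 0,"twist": 0,"fingers": -1}])

```text
clock: 0.62
eef_pos: [0.3461, -0.3348, 0.2312]
tool_rot: [0.979, 0.206, -0.0, -0.0]
ft_force: [2.1, -0.4, 0.1]
grip_width: 0.0857
grasp_force: 0.0
```

Call:
carry_out(plan=[{"dx": 39,"dy": -11,"dz": 0,"twist": 0,"fingers": -1},{"dx": 78,"dy": -23,"dz": 0,"twist": 0,"fingers": -1},{"dx": 117,"dy": -34,"dz": 0,"twist": 0,"fingers": -1},{"dx": 156,"dy": -46,"dz": 0,"twist": 0,"fingers": -1},{"dx": 194,"dy": -57,"dz": 0,"twist": 0,"fingers": -1}])

```text
clock: 1.03
eef_pos: [0.5009, -0.2039, 0.2312]
tool_rot: [0.978, 0.207, -0.0, -0.0]
ft_force: [0.3, -0.2, 0.5]
grip_width: 0.0857
grasp_force: 0.0
```

Call:
carry_out(plan=[{"dx": 0,"dy": 0,"dz": 0,"twist": -7,"fingers": -1},{"dx": 0,"dy": 0,"dz": 0,"twist": -14,"fingers": -1},{"dx": 0,"dy": 0,"dz": 0,"twist": -21,"fingers": -1},{"dx": 0,"dy": 0,"dz": 0,"twist": -28,"fingers": -1},{"dx": 0,"dy": 0,"dz": 0,"twist": -35,"fingers": -1}])

```text
clock: 1.45
eef_pos: [0.4996, -0.2053, 0.2309]
tool_rot: [0.869, 0.494, -0.0, -0.0]
ft_force: [0.5, 0.2, -0.2]
grip_width: 0.0857
grasp_force: 0.0
```

Call:
carry_out(plan=[{"dx": 0,"dy": 0,"dz": 0,"twist": -7,"fingers": -1},{"dx": 0,"dy": 0,"dz": 0,"twist": -14,"fingers": -1},{"dx": 0,"dy": 0,"dz": 0,"twist": -21,"fingers": -1},{"dx": 0,"dy": 0,"dz": 0,"twist": -28,"fingers": -1},{"dx": 0,"dy": 0,"dz": 0,"twist": -35,"fingers": -1}])

```text
clock: 1.87
eef_pos: [0.4995, -0.2056, 0.231]
tool_rot: [0.681, 0.732, -0.0, -0.0]
ft_force: [0.1, 0.1, -0.1]
grip_width: 0.0852
grasp_force: 0.0
```

Call:
carry_out(plan=[{"dx": 0,"dy": 0,"dz": 0,"twist": -7,"fingers": -1},{"dx": 0,"dy": 0,"dz": 0,"twist": -14,"fingers": -1},{"dx": 0,"dy": 0,"dz": 0,"twist": -21,"fingers": -1},{"dx": 0,"dy": 0,"dz": 0,"twist": -28,"fingers": -1},{"dx": 0,"dy": 0,"dz": 0,"twist": -35,"fingers": -1}])

```text
clock: 2.28
eef_pos: [0.4995, -0.2057, 0.231]
tool_rot: [0.429, 0.903, -0.0, -0.0]
ft_force: [-1.0, -0.7, 0.2]
grip_width: 0.0848
grasp_force: 0.0
```

Call:
carry_out(plan=[{"dx": 0,"dy": 0,"dz": 0,"twist": -7,"fingers": -1},{"dx": 0,"dy": 0,"dz": 0,"twist": -14,"fingers": -1},{"dx": 0,"dy": 0,"dz": 0,"twist": -21,"fingers": -1},{"dx": 0,"dy": 0,"dz": 0,"twist": -28,"fingers": -1},{"dx": 0,"dy": 0,"dz": 0,"twist": -35,"fingers": -1}])

```text
clock: 2.7
eef_pos: [0.4995, -0.2056, 0.231]
tool_rot: [0.138, 0.99, 0.0, -0.0]
ft_force: [-0.4, 1.2, -0.4]
grip_width: 0.0856
grasp_force: 0.0
```

Call:
carry_out(plan=[{"dx": -12,"dy": 18,"dz": 0,"twist": 0,"fingers": -1},{"dx": -35,"dy": 50,"dz": 0,"twist": 0,"fingers": -1},{"dx": -58,"dy": 84,"dz": 0,"twist": 0,"fingers": -1},{"dx": -81,"dy": 117,"dz": 0,"twist": 0,"fingers": -1},{"dx": -104,"dy": 150,"dz": 0,"twist": 0,"fingers": -1}])

```text
clock: 3.12
eef_pos: [0.6423, -0.0895, 0.2311]
tool_rot: [0.141, 0.99, -0.0, -0.0]
ft_force: [0.8, -0.6, 0.5]
grip_width: 0.0854
grasp_force: 0.0
```

Call:
carry_out(plan=[{"dx": -14,"dy": 20,"dz": 0,"twist": -0.5,"fingers": -1},{"dx": -20,"dy": 30,"dz": 20,"twist": -1,"fingers": -1},{"dx": -20,"dy": 30,"dz": 50,"twist": -1.5,"fingers": -1},{"dx": -20,"dy": 30,"dz": 80,"twist": -1.5,"fingers": -1},{"dx": -20,"dy": 30,"dz": 95,"twist": -1.5,"fingers": -1}])

```text
clock: 3.53
eef_pos: [0.6669, -0.0665, 0.1313]
tool_rot: [0.127, 0.992, -0.0, -0.003]
ft_force: [-0.3, -0.2, -1.7]
grip_width: 0.0851
grasp_force: 0.0
```

Call:
carry_out(plan=[{"dx": 0,"dy": 0,"dz": 25,"twist": 0,"fingers": -1},{"dx": 0,"dy": 0,"dz": 45,"twist": 0,"fingers": -1},{"dx": 0,"dy": 0,"dz": 60,"twist": 0,"fingers": -1},{"dx": 0,"dy": 0,"dz": 66,"twist": 0,"fingers": -1},{"dx": 0,"dy": 0,"dz": 66,"twist": 0,"fingers": -1}])

```text
clock: 3.95
eef_pos: [0.6672, -0.0672, 0.0677]
tool_rot: [0.128, 0.992, -0.0, -0.002]
ft_force: [-0.3, -1.0, -0.6]
grip_width: 0.0854
grasp_force: 0.0
```

Run:
```python
from h import *
o=bot.get_obs(); print({k:np.round(o[k],4).tolist() for k in("clock","eef_pos","tool_rot","ft_force","joint_pos")})
a=cam("top");b=cam("side")
A=cv2.resize(a[0][100:200,240:360,::-1],(400,333),interpolation=2);B=cv2.resize(b[0][70:190,180:324,::-1],(400,333),interpolation=2)
cv2.imwrite("pics/hook.png",np.hstack([A,B]))
```

```text
{'clock': 3.95, 'eef_pos': [0.6672, -0.0672, 0.0677], 'tool_rot': [0.1277, 0.9918, -0.0001, -0.0024], 'ft_force': [-0.3371, -0.9715, -0.5891], 'joint_pos': [-0.1004, 0.6828, 0.267, 1.1599, -0.0, 0.1558]}
```

View pics/hook.png

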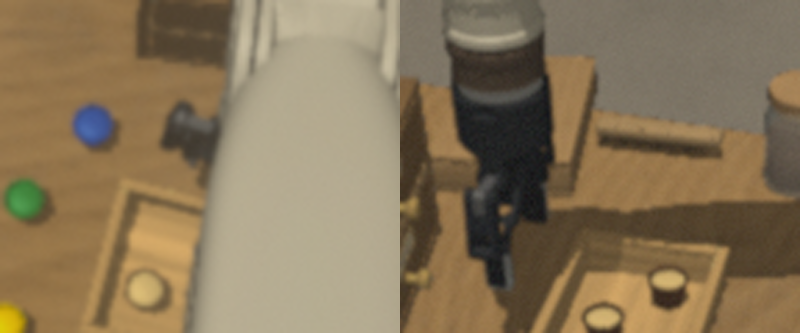

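The side half shows the near fingertip at (500,285), just beyond the tray's far lip and clear of it. The look-alike cups and the cabinet are also clear. I will lower with the force watched, then creep towards the lip.

Call:
carry_out(plan=[{"dx": 0,"dy": 0,"dz": 20,"twist": 0,"fingers": -1},{"dx": 0,"dy": 0,"dz": 38,"twist": 0,"fingers": -1},{"dx": 0,"dy": 0,"dz": 50,"twist": 0,"fingers": -1},{"dx": 0,"dy": 0,"dz": 58,"twist": 0,"fingers": -1},{"dx": 0,"dy": 0,"dz": 60,"twist": 0,"fingers": -1}])

```text
clock: 4.47
eef_pos: [0.6683, -0.0673, 0.0094]
tool_rot: [0.128, 0.992, -0.0, -0.001]
ft_force: [-0.6, -0.9, 0.1]
grip_width: 0.0854
grasp_force: 0.0
```

Call:
carry_out(plan=[{"dx": 0,"dy": 0,"dz": 3,"twist": 0,"fingers": -1},{"dx": 0,"dy": 0,"dz": 6,"twist": 0,"fingers": -1},{"dx": 0,"dy": 0,"dz": 6,"twist": 0,"fingers": -1},{"dx": 0,"dy": 0,"dz": 6,"twist": 0,"fingers": -1},{"dx": 0,"dy": 0,"dz": 6,"twist": 0,"fingers": -1}])

```text
clock: 4.88
eef_pos: [0.6694, -0.0674, 0.005]
tool_rot: [0.128, 0.992, 0.0, 0.001]
ft_force: [-0.2, 0.2, 0.2]
grip_width: 0.0851
grasp_force: 0.0
```

Call:
carry_out(plan=[{"dx": 1,"dy": 0,"dz": 0,"twist": 0,"fingers": -1},{"dx": 2,"dy": 0,"dz": 0,"twist": 0,"fingers": -1},{"dx": 4,"dy": 0,"dz": 0,"twist": 0,"fingers": -1},{"dx": 6,"dy": 0,"dz": 0,"twist": 0,"fingers": -1},{"dx": 8,"dy": 0,"dz": 0,"twist": 0,"fingers": -1}])

```text
clock: 5.3
eef_pos: [0.6608, -0.0653, 0.0043]
tool_rot: [0.128, 0.992, -0.0, -0.0]
ft_force: [0.7, 0.6, -0.4]
grip_width: 0.0855
grasp_force: 0.0
```

Call:
carry_out(plan=[{"dx": 1,"dy": 0,"dz": 0,"twist": 0,"fingers": -1},{"dx": 2,"dy": 0,"dz": 0,"twist": 0,"fingers": -1},{"dx": 3,"dy": 0,"dz": 0,"twist": 0,"fingers": -1},{"dx": 4,"dy": 0,"dz": 0,"twist": 0,"fingers": -1},{"dx": 5,"dy": 0,"dz": 0,"twist": 0,"fingers": -1}])

```text
clock: 5.72
eef_pos: [0.6567, -0.0642, 0.0044]
tool_rot: [0.128, 0.992, -0.0, 0.001]
ft_force: [2.5, -0.7, -2.3]
grip_width: 0.0861
grasp_force: 1.0
```

Call:
carry_out(plan=[{"dx": 1,"dy": 0,"dz": 0,"twist": 0,"fingers": -1},{"dx": 2,"dy": 0,"dz": 0,"twist": 0,"fingers": -1},{"dx": 3,"dy": 0,"dz": 0,"twist": 0,"fingers": -1},{"dx": 4,"dy": 0,"dz": 0,"twist": 0,"fingers": -1},{"dx": 5,"dy": 0,"dz": 0,"twist": 0,"fingers": -1}])

```text
clock: 6.13
eef_pos: [0.6518, -0.0628, 0.0044]
tool_rot: [0.128, 0.992, 0.0, 0.0]
ft_force: [2.5, -0.3, -1.6]
grip_width: 0.0854
grasp_force: 1.4
```

Call:
carry_out(plan=[{"dx": 3,"dy": 0,"dz": 1,"twist": 0,"fingers": -1},{"dx": 7,"dy": 0,"dz": 2,"twist": 0,"fingers": -1},{"dx": 12,"dy": 0,"dz": 2,"twist": 0,"fingers": -1},{"dx": 17,"dy": 0,"dz": 2,"twist": 0,"fingers": -1},{"dx": 22,"dy": 0,"dz": 2,"twist": 0,"fingers": -1}])

```text
clock: 6.55
eef_pos: [0.6328, -0.0575, 0.0043]
tool_rot: [0.128, 0.992, 0.0, 0.003]
ft_force: [4.7, -1.8, 2.6]
grip_width: 0.0852
grasp_force: 2.7
```

Call:
carry_out(plan=[{"dx": 5,"dy": 0,"dz": 0,"twist": 0,"fingers": -1},{"dx": 10,"dy": 0,"dz": 0,"twist": 0,"fingers": -1},{"dx": 14,"dy": 0,"dz": 0,"twist": 0,"fingers": -1},{"dx": 17,"dy": 0,"dz": 0,"twist": 0,"fingers": -1},{"dx": 18,"dy": 0,"dz": 0,"twist": 0,"fingers": -1}])

```text
clock: 6.97
eef_pos: [0.615, -0.0528, 0.0043]
tool_rot: [0.128, 0.992, 0.0, 0.003]
ft_force: [4.4, -1.4, 2.6]
grip_width: 0.0853
grasp_force: 2.8
```

Run:
```python
from h import *
o=bot.get_obs(); print({k:np.round(o[k],4).tolist() for k in("clock","eef_pos","tool_rot","ft_force","joint_pos")})
a=cam("top");b=cam("side")
A=cv2.resize(a[0][130:280,240:360,::-1],(400,500),interpolation=2);B=cv2.resize(b[0][90:250,220:348,::-1],(400,500),interpolation=2)
cv2.imwrite("pics/drag1.png",np.hstack([A,B]))
```

```text
{'clock': 6.9667, 'eef_pos': [0.615, -0.0528, 0.0043], 'tool_rot': [0.1277, 0.9918, 0.0001, 0.0028], 'ft_force': [4.3879, -1.4163, 2.645], 'joint_pos': [-0.0856, 0.6426, 0.0054, 0.9279, -0.0, 0.1706]}
```

View pics/drag1.png

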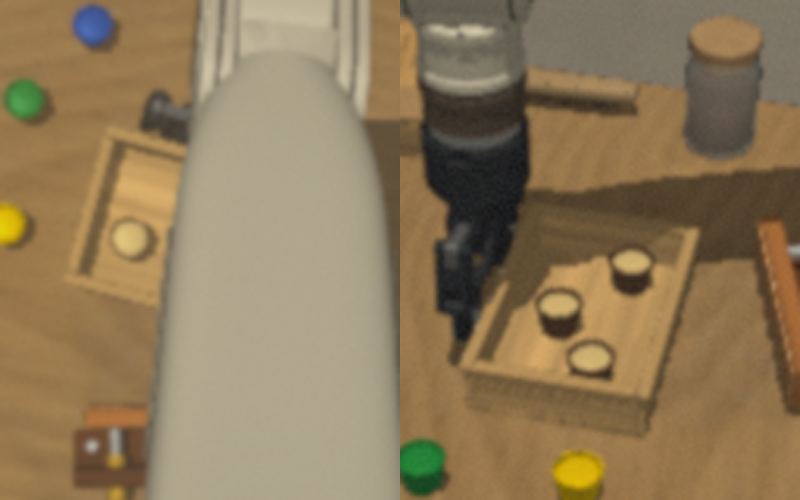

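The picture shows the tray hooked and dragged with all three cups upright at (590,355), (558,310) and (632,268). The rim corners in the side crop are at about (465,366), (648,393) and (697,230). I measure the tray from these.

```bash
cat > tr.py <<'E'
from h import *
def tray(FL,NL,NR,c):
    P=[plane(p,.045,*c)[:2] for p in(FL,NL,NR)]
    P=[p+np.array([.002,-.003]) for p in P]  # side-view bias vs. top view, small
    y=P[1]-P[2]; x=P[0]-P[1]
    print(np.round(P,4).tolist(),"len",np.linalg.norm(y).round(4),np.linalg.norm(x).round(4),"yaw",np.degrees(np.arctan2(-y[0],y[1])).round(2),np.degrees(np.arctan2(x[1],x[0])).round(2),"front mid",((P[1]+P[2])/2).round(4))
E
python3 - <<'E'
from tr import *
S=np.load("side.npz");cs=(S["K"],S["e"],S["M"])
s=lambda x,y:(220+(x-400)/3.125-.5,90+y/3.125-.5)
tray(s(465,366),s(649,393),s(697,230),cs)
s=lambda x,y:(180+(x-400)/1.8-.5,90+y/1.8-.5)
tray(s(478,206),s(582,221),s(612,126),cs)
E
```

```text
[[0.6265, 0.0454], [0.4999, 0.0756], [0.4538, -0.1038]] len 0.1853 0.1301 yaw -14.43 -13.41 front mid [ 0.4768 -0.0141]
[[0.6651, 0.0359], [0.5392, 0.0654], [0.4946, -0.1192]] len 0.1899 0.1293 yaw -13.59 -13.22 front mid [ 0.5169 -0.0269]
```

Call:
carry_out(plan=[{"dx": 0,"dy": 0,"dz": -2,"twist": 0,"fingers": -1},{"dx": 0,"dy": 0,"dz": -3,"twist": 0,"fingers": -1},{"dx": 1,"dy": 0,"dz": -3,"twist": 0,"fingers": -1},{"dx": 2,"dy": 0,"dz": -3,"twist": 0,"fingers": -1},{"dx": 3,"dy": 0,"dz": -3,"twist": 0,"fingers": -1}])

```text
clock: 7.48
eef_pos: [0.6097, -0.0519, 0.0051]
tool_rot: [0.128, 0.992, -0.0, -0.0]
ft_force: [2.8, -0.9, 0.0]
grip_width: 0.0854
grasp_force: 1.7
```

Call:
carry_out(plan=[{"dx": 3,"dy": 1,"dz": 0,"twist": -0.8,"fingers": -1},{"dx": 7,"dy": 2,"dz": 0,"twist": -1.9,"fingers": -1},{"dx": 12,"dy": 3.5,"dz": 0,"twist": -3.2,"fingers": -1},{"dx": 16.5,"dy": 5,"dz": 0,"twist": -4.4,"fingers": -1},{"dx": 21,"dy": 6.4,"dz": 0,"twist": -5.6,"fingers": -1}])

```text
clock: 7.9
eef_pos: [0.5902, -0.0399, 0.0051]
tool_rot: [0.078, 0.997, 0.0, -0.0]
ft_force: [3.3, -0.4, -0.9]
grip_width: 0.0852
grasp_force: 1.3
```

Call:
carry_out(plan=[{"dx": 4.2,"dy": 1.4,"dz": 0,"twist": -1.1,"fingers": -1},{"dx": 8.4,"dy": 2.9,"dz": 0,"twist": -2.2,"fingers": -1},{"dx": 12.6,"dy": 4.3,"dz": 0,"twist": -3.3,"fingers": -1},{"dx": 16.8,"dy": 5.8,"dz": 0,"twist": -4.4,"fingers": -1},{"dx": 21,"dy": 7.2,"dz": 0,"twist": -5.5,"fingers": -1}])

```text
clock: 8.32
eef_pos: [0.571, -0.0297, 0.0052]
tool_rot: [0.03, 1.0, 0.0, -0.0]
ft_force: [2.4, 0.4, -2.2]
grip_width: 0.0856
grasp_force: 1.1
```

Call:
carry_out(plan=[{"dx": 4.5,"dy": 1.8,"dz": 0,"twist": -1.2,"fingers": -1},{"dx": 9,"dy": 3.6,"dz": 0,"twist": -2.4,"fingers": -1},{"dx": 13.5,"dy": 5.5,"dz": 0,"twist": -3.6,"fingers": -1},{"dx": 17.5,"dy": 7.1,"dz": 0,"twist": -4.7,"fingers": -1},{"dx": 20.7,"dy": 8.4,"dz": 0,"twist": -5.6,"fingers": -1}])

```text
clock: 8.73
eef_pos: [0.551, -0.0201, 0.0054]
tool_rot: [-0.019, 1.0, 0.0, -0.0]
ft_force: [2.1, -0.3, -1.0]
grip_width: 0.0857
grasp_force: 1.1
```

Run:
```python
from h import *
o=bot.get_obs(); print({k:np.round(o[k],4).tolist() for k in("clock","eef_pos","tool_rot","ft_force","joint_pos")})
b=cam("side")
cv2.imwrite("pics/drag2.png",cv2.resize(b[0][110:245,220:400,::-1],(800,600),interpolation=2))
```

```text
{'clock': 8.7333, 'eef_pos': [0.551, -0.0201, 0.0054], 'tool_rot': [-0.0186, 0.9998, 0.0, -0.0], 'ft_force': [2.0666, -0.2629, -1.0046], 'joint_pos': [-0.0364, 0.5391, -0.1865, 0.8452, 0.0001, -0.0736]}
```

View pics/drag2.png

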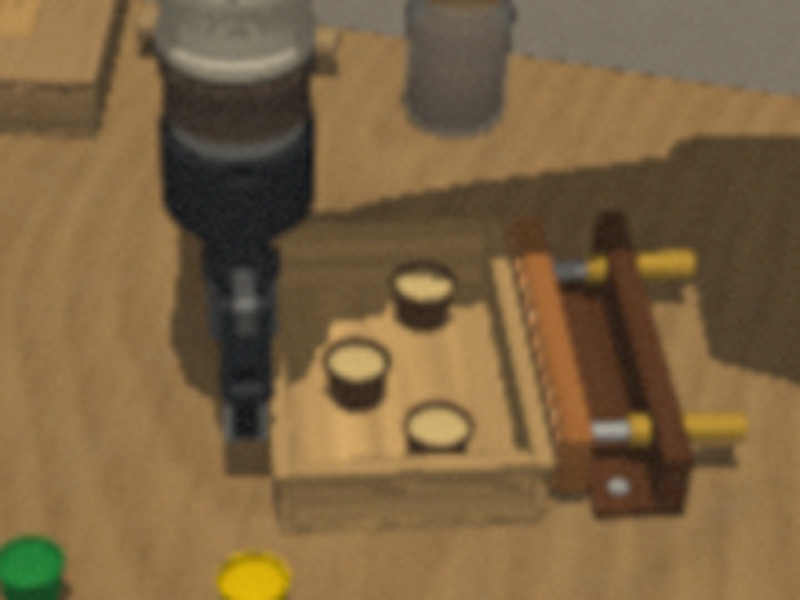

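The tray is now parallel to the fence with a small gap. Its near-left front corner is at (549,464) and the fence's near face corner is at about (555,440). The cups stand. I compute gap and centring.

Run:
```python
from h import *
S=np.load("side.npz");cs=(S["K"],S["e"],S["M"])
s=lambda x,y:(220+x/4.444-.5,110+y/4.444-.5)
a=plane(s(549,464),.045,*cs);b=plane(s(555,440),.048,*cs); fr=plane(s(514,257),.045,*cs); fl=plane(s(274,470),.045,*cs)
print(a,b,fr,fl, (a-b).round(4))
d=a-fr; print("tray yaw",np.degrees(np.arctan2(-d[0],d[1]))); d=fl-a; print("side yaw",np.degrees(np.arctan2(d[1],d[0])))
```

```text
[0.40419663 0.07682624 0.045     ] [0.39993254 0.06331001 0.048     ] [ 0.40390036 -0.08312408  0.045     ] [0.53628895 0.07764374 0.045     ] [ 0.0043  0.0135 -0.003 ]
tray yaw -0.10612677147375246
side yaw 0.3545907765406906
```

Call:
carry_out(plan=[{"dx": 1,"dy": 0,"dz": 0,"twist": 0,"fingers": -1},{"dx": 2,"dy": 0,"dz": 0,"twist": 0,"fingers": -1},{"dx": 3,"dy": 0,"dz": 0,"twist": 0,"fingers": -1},{"dx": 4,"dy": 0,"dz": 0,"twist": 0,"fingers": -1},{"dx": 5,"dy": 0,"dz": 0,"twist": 0,"fingers": -1}])

```text
clock: 9.2
eef_pos: [0.5475, -0.0207, 0.0056]
tool_rot: [-0.017, 1.0, -0.0, 0.001]
ft_force: [4.5, 0.1, -1.8]
grip_width: 0.0851
grasp_force: 2.1
```

Contact with the fence: the force rose by about 2 N. I keep drawing straight along the fence line, slowly, reading the force every call.

Call:
carry_out(plan=[{"dx": 0.8,"dy": 0,"dz": 0,"twist": 0,"fingers": -1},{"dx": 1.6,"dy": 0,"dz": 0,"twist": 0,"fingers": -1},{"dx": 2.4,"dy": 0,"dz": 0,"twist": 0,"fingers": -1},{"dx": 3.2,"dy": 0,"dz": 0,"twist": 0,"fingers": -1},{"dx": 4,"dy": 0,"dz": 0,"twist": 0,"fingers": -1}])

```text
clock: 9.62
eef_pos: [0.5428, -0.0207, 0.0055]
tool_rot: [-0.018, 1.0, -0.0, 0.0]
ft_force: [4.2, -0.5, -0.5]
grip_width: 0.0853
grasp_force: 2.5
```

Call:
carry_out(plan=[{"dx": 0,"dy": 0,"dz": 0,"twist": 0,"fingers": -1},{"dx": 0,"dy": 0,"dz": 0,"twist": 0,"fingers": -1},{"dx": 0,"dy": 0,"dz": 0,"twist": 0,"fingers": -1},{"dx": 0,"dy": 0,"dz": 0,"twist": 0,"fingers": -1},{"dx": 0,"dy": 0,"dz": 0,"twist": 0,"fingers": -1}])

```text
clock: 10.03
eef_pos: [0.5426, -0.0207, 0.0054]
tool_rot: [-0.018, 1.0, -0.0, 0.0]
ft_force: [4.4, -0.9, 0.5]
grip_width: 0.0856
grasp_force: 2.2
```

Call:
carry_out(plan=[{"dx": 0.6,"dy": 0,"dz": 0,"twist": 0,"fingers": -1},{"dx": 1.2,"dy": 0,"dz": 0,"twist": 0,"fingers": -1},{"dx": 1.8,"dy": 0,"dz": 0,"twist": 0,"fingers": -1},{"dx": 2.4,"dy": 0,"dz": 0,"twist": 0,"fingers": -1},{"dx": 3,"dy": 0,"dz": 0,"twist": 0,"fingers": -1}])

```text
clock: 10.45
eef_pos: [0.54, -0.0208, 0.0055]
tool_rot: [-0.018, 1.0, -0.0, 0.001]
ft_force: [4.8, -0.2, -0.4]
grip_width: 0.0856
grasp_force: 2.7
```

Call:
carry_out(plan=[{"dx": -0.5,"dy": 0,"dz": 0,"twist": 0,"fingers": -1},{"dx": -0.8,"dy": 0,"dz": 0,"twist": 0,"fingers": -1},{"dx": -0.8,"dy": 0,"dz": 0,"twist": 0,"fingers": -1},{"dx": -0.8,"dy": 0,"dz": 0,"twist": 0,"fingers": -1},{"dx": -0.8,"dy": 0,"dz": 0,"twist": 0,"fingers": -1}])

```text
clock: 10.87
eef_pos: [0.5399, -0.0207, 0.0053]
tool_rot: [-0.018, 1.0, 0.0, -0.0]
ft_force: [2.7, -0.7, 1.8]
grip_width: 0.0857
grasp_force: 1.2
```

Call:
carry_out(plan=[{"dx": 0,"dy": 0,"dz": 0,"twist": 0,"fingers": -1},{"dx": 0,"dy": 0,"dz": 0,"twist": 0,"fingers": -1},{"dx": 0,"dy": 0,"dz": 0,"twist": 0,"fingers": -1},{"dx": 0,"dy": 0,"dz": 0,"twist": 0,"fingers": -1},{"dx": 0,"dy": 0,"dz": 0,"twist": 0,"fingers": -1}])

```text
clock: 11.28
eef_pos: [0.5398, -0.0206, 0.0051]
tool_rot: [-0.018, 1.0, 0.0, -0.0]
ft_force: [0.9, 0.0, 1.6]
grip_width: 0.0856
grasp_force: 0.9
```

Call:
carry_out(plan=[{"dx": 0.8,"dy": 0,"dz": 0,"twist": 0,"fingers": -1},{"dx": 1.2,"dy": 0,"dz": 0,"twist": 0,"fingers": -1},{"dx": 1.6,"dy": 0,"dz": 0,"twist": 0,"fingers": -1},{"dx": 2,"dy": 0,"dz": 0,"twist": 0,"fingers": -1},{"dx": 2.3,"dy": 0,"dz": 0,"twist": 0,"fingers": -1}])

```text
clock: 11.7
eef_pos: [0.5381, -0.0208, 0.0052]
tool_rot: [-0.018, 1.0, -0.0, 0.0]
ft_force: [4.5, 0.4, -2.5]
grip_width: 0.0854
grasp_force: 2.2
```

Call:
carry_out(plan=[{"dx": 0.4,"dy": 0,"dz": 0,"twist": 0,"fingers": -1},{"dx": 0.8,"dy": 0,"dz": 0,"twist": 0,"fingers": -1},{"dx": 1.2,"dy": 0,"dz": 0,"twist": 0,"fingers": -1},{"dx": 1.6,"dy": 0,"dz": 0,"twist": 0,"fingers": -1},{"dx": 1.6,"dy": 0,"dz": 0,"twist": 0,"fingers": -1}])

```text
clock: 12.12
eef_pos: [0.5361, -0.0208, 0.0052]
tool_rot: [-0.018, 1.0, -0.0, -0.0]
ft_force: [4.4, 1.2, -0.9]
grip_width: 0.0852
grasp_force: 2.0
```

Call:
carry_out(plan=[{"dx": 0.4,"dy": 0,"dz": 0,"twist": 0,"fingers": -1},{"dx": 0.8,"dy": 0,"dz": 0,"twist": 0,"fingers": -1},{"dx": 1.2,"dy": 0,"dz": 0,"twist": 0,"fingers": -1},{"dx": 1.6,"dy": 0,"dz": 0,"twist": 0,"fingers": -1},{"dx": 1.8,"dy": 0,"dz": 0,"twist": 0,"fingers": -1}])

```text
clock: 12.53
eef_pos: [0.5344, -0.0209, 0.0053]
tool_rot: [-0.018, 1.0, 0.0, -0.0]
ft_force: [4.7, 0.3, -2.3]
grip_width: 0.0854
grasp_force: 2.0
```

Call:
carry_out(plan=[{"dx": 0.4,"dy": 0,"dz": 0,"twist": 0,"fingers": -1},{"dx": 0.8,"dy": 0,"dz": 0,"twist": 0,"fingers": -1},{"dx": 1.2,"dy": 0,"dz": 0,"twist": 0,"fingers": -1},{"dx": 1.6,"dy": 0,"dz": 0,"twist": 0,"fingers": -1},{"dx": 1.8,"dy": 0,"dz": 0,"twist": 0,"fingers": -1}])

```text
clock: 12.95
eef_pos: [0.5327, -0.021, 0.0053]
tool_rot: [-0.018, 1.0, -0.0, -0.0]
ft_force: [4.3, 0.2, -1.8]
grip_width: 0.0853
grasp_force: 2.0
```

Call:
carry_out(plan=[{"dx": 0.4,"dy": 0,"dz": 0,"twist": 0,"fingers": -1},{"dx": 0.8,"dy": 0,"dz": 0,"twist": 0,"fingers": -1},{"dx": 1.2,"dy": 0,"dz": 0,"twist": 0,"fingers": -1},{"dx": 1.6,"dy": 0,"dz": 0,"twist": 0,"fingers": -1},{"dx": 1.8,"dy": 0,"dz": 0,"twist": 0,"fingers": -1}])

```text
clock: 13.37
eef_pos: [0.5308, -0.0211, 0.0053]
tool_rot: [-0.018, 1.0, -0.0, -0.0]
ft_force: [3.2, 0.2, -1.6]
grip_width: 0.0853
grasp_force: 2.0
```

Call:
carry_out(plan=[{"dx": 0.4,"dy": 0,"dz": 0,"twist": 0,"fingers": -1},{"dx": 0.8,"dy": 0,"dz": 0,"twist": 0,"fingers": -1},{"dx": 1.2,"dy": 0,"dz": 0,"twist": 0,"fingers": -1},{"dx": 1.6,"dy": 0,"dz": 0,"twist": 0,"fingers": -1},{"dx": 1.8,"dy": 0,"dz": 0,"twist": 0,"fingers": -1}])

```text
clock: 13.78
eef_pos: [0.5295, -0.0212, 0.0054]
tool_rot: [-0.018, 1.0, -0.0, 0.0]
ft_force: [5.2, 0.4, -3.3]
grip_width: 0.085
grasp_force: 2.5
```

Call:
carry_out(plan=[{"dx": 0.2,"dy": 0,"dz": 0,"twist": 0,"fingers": -1},{"dx": 0.4,"dy": 0,"dz": 0,"twist": 0,"fingers": -1},{"dx": 0.6,"dy": 0,"dz": 0,"twist": 0,"fingers": -1},{"dx": 0.8,"dy": 0,"dz": 0,"twist": 0,"fingers": -1},{"dx": 1.0,"dy": 0,"dz": 0,"twist": 0,"fingers": -1}])

```text
clock: 14.2
eef_pos: [0.5295, -0.0213, 0.0058]
tool_rot: [-0.017, 1.0, -0.0, 0.001]
ft_force: [7.6, 0.3, -2.7]
grip_width: 0.0853
grasp_force: 3.3
```

The stop is met: the position held at 0.5295 and the force is rising. Next I snug up to about 9 N and hold.

Call:
carry_out(plan=[{"dx": 0.2,"dy": 0,"dz": 0.2,"twist": 0,"fingers": -1},{"dx": 0.4,"dy": 0,"dz": 0.4,"twist": 0,"fingers": -1},{"dx": 0.5,"dy": 0,"dz": 0.5,"twist": 0,"fingers": -1},{"dx": 0.5,"dy": 0,"dz": 0.5,"twist": 0,"fingers": -1},{"dx": 0.5,"dy": 0,"dz": 0.5,"twist": 0,"fingers": -1}])

```text
clock: 14.62
eef_pos: [0.5295, -0.0213, 0.0054]
tool_rot: [-0.017, 1.0, -0.0, 0.002]
ft_force: [7.1, -0.2, -2.2]
grip_width: 0.0854
grasp_force: 3.5
```

Call:
carry_out(plan=[{"dx": 0.2,"dy": 0,"dz": 0.2,"twist": 0,"fingers": -1},{"dx": 0.4,"dy": 0,"dz": 0.3,"twist": 0,"fingers": -1},{"dx": 0.4,"dy": 0,"dz": 0.3,"twist": 0,"fingers": -1},{"dx": 0.4,"dy": 0,"dz": 0.3,"twist": 0,"fingers": -1},{"dx": 0.4,"dy": 0,"dz": 0.3,"twist": 0,"fingers": -1}])

```text
clock: 15.03
eef_pos: [0.5296, -0.0213, 0.0053]
tool_rot: [-0.017, 1.0, -0.0, 0.002]
ft_force: [7.2, 1.3, -3.4]
grip_width: 0.0853
grasp_force: 3.7
```

Call:
carry_out(plan=[{"dx": 0.2,"dy": 0,"dz": 0,"twist": 0,"fingers": -1},{"dx": 0.4,"dy": 0,"dz": 0,"twist": 0,"fingers": -1},{"dx": 0.5,"dy": 0,"dz": 0,"twist": 0,"fingers": -1},{"dx": 0.5,"dy": 0,"dz": 0,"twist": 0,"fingers": -1},{"dx": 0.5,"dy": 0,"dz": 0,"twist": 0,"fingers": -1}])

```text
clock: 15.45
eef_pos: [0.5296, -0.0213, 0.0054]
tool_rot: [-0.017, 1.0, -0.0, 0.003]
ft_force: [8.4, 1.0, -3.5]
grip_width: 0.0851
grasp_force: 4.2
```

Call:
carry_out(plan=[{"dx": 0.1,"dy": 0,"dz": 0.4,"twist": 0,"fingers": -1},{"dx": 0.2,"dy": 0,"dz": 0.8,"twist": 0,"fingers": -1},{"dx": 0.3,"dy": 0,"dz": 1.2,"twist": 0,"fingers": -1},{"dx": 0.3,"dy": 0,"dz": 1.2,"twist": 0,"fingers": -1},{"dx": 0.3,"dy": 0,"dz": 1.2,"twist": 0,"fingers": -1}])

```text
clock: 15.87
eef_pos: [0.5296, -0.0213, 0.0051]
tool_rot: [-0.017, 1.0, -0.0, 0.003]
ft_force: [6.4, -0.8, 3.7]
grip_width: 0.0853
grasp_force: 3.5
```

Call:
carry_out(plan=[{"dx": 0.2,"dy": 0,"dz": -0.2,"twist": 0,"fingers": -1},{"dx": 0.4,"dy": 0,"dz": -0.4,"twist": 0,"fingers": -1},{"dx": 0.6,"dy": 0,"dz": -0.4,"twist": 0,"fingers": -1},{"dx": 0.6,"dy": 0,"dz": -0.4,"twist": 0,"fingers": -1},{"dx": 0.6,"dy": 0,"dz": -0.4,"twist": 0,"fingers": -1}])

```text
clock: 16.28
eef_pos: [0.5296, -0.0213, 0.0052]
tool_rot: [-0.017, 1.0, -0.0, 0.004]
ft_force: [9.1, 0.3, -0.8]
grip_width: 0.0853
grasp_force: 4.5
```

9.1 N and the vertical force is near zero. I hold here for a bit over a second.

Call:
carry_out(plan=[{"dx": 0,"dy": 0,"dz": 0,"twist": 0,"fingers": -1},{"dx": 0,"dy": 0,"dz": 0,"twist": 0,"fingers": -1},{"dx": 0,"dy": 0,"dz": 0,"twist": 0,"fingers": -1},{"dx": 0,"dy": 0,"dz": 0,"twist": 0,"fingers": -1},{"dx": 0,"dy": 0,"dz": 0,"twist": 0,"fingers": -1}])

```text
clock: 16.7
eef_pos: [0.5296, -0.0213, 0.0052]
tool_rot: [-0.017, 1.0, -0.0, 0.004]
ft_force: [8.7, 0.5, -0.2]
grip_width: 0.0853
grasp_force: 4.5
```

Call:
carry_out(plan=[{"dx": 0.1,"dy": 0,"dz": 0,"twist": 0,"fingers": -1},{"dx": 0.1,"dy": 0,"dz": 0,"twist": 0,"fingers": -1},{"dx": 0.1,"dy": 0,"dz": 0,"twist": 0,"fingers": -1},{"dx": 0.1,"dy": 0,"dz": 0,"twist": 0,"fingers": -1},{"dx": 0.1,"dy": 0,"dz": 0,"twist": 0,"fingers": -1}])

```text
clock: 17.12
eef_pos: [0.5296, -0.0214, 0.0053]
tool_rot: [-0.017, 1.0, -0.0, 0.004]
ft_force: [9.3, -0.0, -1.0]
grip_width: 0.0852
grasp_force: 4.6
```

Call:
carry_out(plan=[{"dx": 0,"dy": 0,"dz": 0,"twist": 0,"fingers": -1},{"dx": 0,"dy": 0,"dz": 0,"twist": 0,"fingers": -1},{"dx": 0,"dy": 0,"dz": 0,"twist": 0,"fingers": -1},{"dx": 0,"dy": 0,"dz": 0,"twist": 0,"fingers": -1},{"dx": 0,"dy": 0,"dz": 0,"twist": 0,"fingers": -1}])

```text
clock: 17.53
eef_pos: [0.5296, -0.0213, 0.0052]
tool_rot: [-0.017, 1.0, -0.0, 0.004]
ft_force: [10.0, 0.8, -0.4]
grip_width: 0.0854
grasp_force: 4.6
```

Call:
carry_out(plan=[{"dx": 0,"dy": 0,"dz": 0,"twist": 0,"fingers": -1},{"dx": 0,"dy": 0,"dz": 0,"twist": 0,"fingers": -1},{"dx": 0,"dy": 0,"dz": 0,"twist": 0,"fingers": -1},{"dx": 0,"dy": 0,"dz": 0,"twist": 0,"fingers": -1},{"dx": 0,"dy": 0,"dz": 0,"twist": 0,"fingers": -1}])

```text
clock: 17.95
eef_pos: [0.5296, -0.0213, 0.0053]
tool_rot: [-0.017, 1.0, -0.0, 0.004]
ft_force: [8.7, 0.3, -1.7]
grip_width: 0.0855
grasp_force: 4.6
```

Held for about 1.7 s at roughly 9 N. I now release by backing straight off away from the lip, then rising.

Call:
carry_out(plan=[{"dx": -1,"dy": 0,"dz": 0,"twist": 0,"fingers": -1},{"dx": -3,"dy": 0,"dz": 0,"twist": 0,"fingers": -1},{"dx": -8,"dy": 0,"dz": -1,"twist": 0,"fingers": -1},{"dx": -16,"dy": 0,"dz": -2,"twist": 0,"fingers": -1},{"dx": -25,"dy": 0,"dz": -3,"twist": 0,"fingers": -1}])

```text
clock: 18.37
eef_pos: [0.5493, -0.0203, 0.0061]
tool_rot: [-0.018, 1.0, 0.0, -0.002]
ft_force: [0.3, -0.0, 0.4]
grip_width: 0.0851
grasp_force: 0.0
```

Call:
carry_out(plan=[{"dx": -4,"dy": 0,"dz": -10,"twist": 0,"fingers": -1},{"dx": -4,"dy": 0,"dz": -40,"twist": 0,"fingers": -1},{"dx": -4,"dy": 0,"dz": -80,"twist": 0,"fingers": -1},{"dx": -4,"dy": 0,"dz": -120,"twist": 0,"fingers": -1},{"dx": -4,"dy": 0,"dz": -160,"twist": 0,"fingers": -1}])

```text
clock: 18.78
eef_pos: [0.5532, -0.0201, 0.1674]
tool_rot: [-0.018, 1.0, 0.0, -0.002]
ft_force: [1.1, -0.0, -0.3]
grip_width: 0.0852
grasp_force: 0.0
```

Call:
carry_out(plan=[{"dx": 0,"dy": -10,"dz": -30,"twist": 0,"fingers": -1},{"dx": 0,"dy": -40,"dz": -40,"twist": 0,"fingers": -1},{"dx": 10,"dy": -80,"dz": -40,"twist": 0,"fingers": -1},{"dx": 20,"dy": -120,"dz": -40,"twist": 0,"fingers": -1},{"dx": 30,"dy": -160,"dz": -40,"twist": 0,"fingers": -1}])

```text
clock: 19.2
eef_pos: [0.5294, -0.1821, 0.2066]
tool_rot: [-0.019, 1.0, 0.0, -0.001]
ft_force: [1.1, 0.8, -0.3]
grip_width: 0.0854
grasp_force: 0.0
```

Call:
carry_out(plan=[{"dx": 10,"dy": -40,"dz": 0,"twist": 0,"fingers": -1},{"dx": 20,"dy": -78,"dz": 0,"twist": 0,"fingers": -1},{"dx": 30,"dy": -115,"dz": 0,"twist": 0,"fingers": -1},{"dx": 40,"dy": -140,"dz": 0,"twist": 0,"fingers": -1},{"dx": 40,"dy": -150,"dz": 0,"twist": 0,"fingers": -1}])

```text
clock: 19.62
eef_pos: [0.4929, -0.3359, 0.2057]
tool_rot: [-0.015, 1.0, 0.0, -0.002]
ft_force: [0.3, 1.4, -0.9]
grip_width: 0.0852
grasp_force: 0.0
```

Run:
```python
from h import *
a=cam("top");b=cam("side"); np.savez("fin.npz",t=a[0],s=b[0])
A=cv2.resize(a[0][150:290,240:350,::-1],(400,509),interpolation=2);B=cv2.resize(b[0][110:240,260:392,::-1],(400,394),interpolation=2)
p=np.zeros((509,800,3),np.uint8);p[:,:400]=A;p[:394,400:]=B
cv2.imwrite("pics/fin.png",p)
```

```text
(no output)
```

View pics/fin.png

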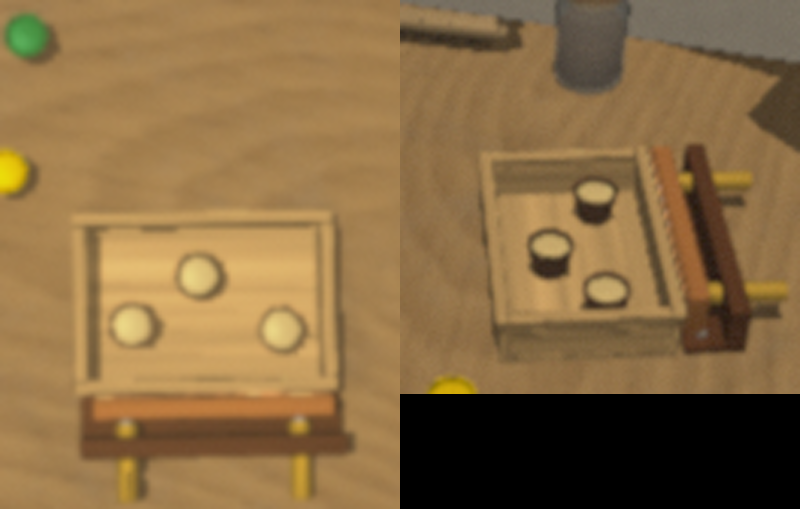

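The tray sits flush on the cork face. The tray centre is at column ~208 and the fence centre at ~214, so it is within about 5 mm of centre. The three cups are upright at (200,275), (133,325) and (281,329), and the arm is clear. Handing in.

```bash
python3 -c "
from workcell import job_done; print(job_done())"
```

```text
the job is handed in; nothing more can be done
None
```

I hooked the tray and dragged it flush onto the fence, about 5 mm off centre. It ran the fence back about 19 mm to the end stop and was held there at 9 N (readings 8.7–10.0 N) for about 1.7 s. I then let go and handed the job in at about 20 s, with all three cups standing and nothing else touched.

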